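# Read two faces of a sample block at the colour reader

### The job

Have the colour reader read both coloured faces of the sample block: stand the block on the reader's base plate with its ochre face flush against the white window bar, centred on the window, and let go of it for a second; then turn it so that its blue face is flush against the bar and centred in the same way, and let go again. Then lay the black cover plate across the two side posts, over the block, centred and flat with an end on each post, and let go. Leave the mug and the two jars beside the work (black lid, gold tiles) where they stand.

Things in the scene. Friction and masses are not known exactly. Their poses are not given: they have to be found in the camera images.
- reader: colour reader, fixed on the desk: aluminium base plate 240 mm (y) by x -95 to 75 mm, 6 mm thick; origin at desk height, x points from its front to the window bar, z up. White window bar: front face at x = 40 mm, y from -60 to 60 mm, top z = 50 mm; grey housing behind it to x = 75 mm. A grey post stands at either side
- window (a point): middle of the dark reading window (16 x 12 mm) on the front face of the window bar: 40, 0, 25 mm in the reader's frame, same axes
- cover_seat (a point): point midway between the rubber tops of the two posts: 15, 0, 56 mm in the reader's frame, same axes. Posts 60 (x) x 30 (y) mm, centred at x = 15, y = 100 and -100 mm in the reader's frame, tops at z = 56 mm. The underside centre of the cover belongs here, its length along y
- block: loose pale stone block 50 x 50 x 38 mm high, about 0.2 kg, standing on the desk; origin in the centre of its underside, z up. Its +x side is faced with ochre glass, its +y side (a quarter turn to the left seen from above) with blue glass, the others are bare stone
- ochre_face (a point): centre of the ochre face of the block (25, 0, 19 mm in the block's frame)
- blue_face (a point): centre of the blue face of the block (0, 25, 19 mm in the block's frame)
- cover: loose black cover plate 64 (x) x 230 (y) x 8 mm, about 0.16 kg, lying flat, with an orange grip rib on top along its length in the middle: 16 mm wide (x), 80 mm long (y), from z = 8 to z = 35 mm; origin in the centre of its underside, z up; either way round will do
- mug: bystander: white dotted mug 78 mm across, 93 mm high, origin under its centre
- red_jar: bystander: small jar with black lid, 49 mm across, 59 mm high, origin under its centre
- gold_jar: bystander: small jar of gold tiles, white lid, 49 mm across, 66 mm high, origin under its centre
There are look-alikes about, which are no part of the job. What is shaped like the block but green is not meant.

How it is judged:
On the way, in this order (a step that is already met when the one before it is completed fails the run):
1. the block stands on the base, ochre face flush (gap under 2.5 mm, within 4 degrees) against the window bar and within 13 mm of the window's centre line, let go and at rest (x of ochre_face in the frame of reader above 0.0375 m and y of ochre_face in the frame of reader between -0.013 and 0.013 m and z of block in the frame of reader between 0.003 and 0.009 m and angle between the x axis of block and the x axis of reader, either way round below 0.07 rad and angle between the z axis of block and the z axis of reader, either way round below 0.06 rad and contact force between block and the fingers below 0.1 N and linear speed of block below 0.02 m/s), for 0.4 s.
2. the block stands there in the same way with its blue face against the bar, let go and at rest (x of blue_face in the frame of reader above 0.0375 m and y of blue_face in the frame of reader between -0.013 and 0.013 m and z of block in the frame of reader between 0.003 and 0.009 m and angle between the y axis of block and the x axis of reader, either way round below 0.07 rad and angle between the z axis of block and the z axis of reader, either way round below 0.06 rad and contact force between block and the fingers below 0.1 N and linear speed of block below 0.02 m/s), for 0.3 s.
At the end, for the whole second after the job is handed in: Block on the base, blue face flush on the window bar (gap under 2.5 mm, 4 degrees) and within 13 mm of the window's centre line; cover level on both posts (height within 3 mm, tilt under 3 degrees), within 22 mm in x, 20 mm in y and 9 degrees of its seat; both released, at rest (all of step 2 and x of cover in the frame of cover_seat between -0.022 and 0.022 m and y of cover in the frame of cover_seat between -0.02 and 0.02 m and z of cover in the frame of cover_seat between -0.003 and 0.003 m and angle between the y axis of cover and the y axis of reader, either way round below 0.17 rad and angle between cover's own z axis and vertical below 0.05 rad and linear speed of cover below 0.02 m/s); the robot touches nothing.
It fails at once if the mug is pushed more than 20 mm or tipped (distance of mug from where it was at the start of the episode above 0.02 m or angle between mug's own z axis and vertical above 0.3 rad).
It fails at once if the jar with black lid is pushed more than 20 mm or tipped (distance of red_jar from where it was at the start of the episode above 0.02 m or angle between red_jar's own z axis and vertical above 0.3 rad).
It fails at once if the jar of gold tiles is pushed more than 20 mm or tipped (distance of gold_jar from where it was at the start of the episode above 0.02 m or angle between gold_jar's own z axis and vertical above 0.3 rad).
It also fails if it takes over 72 s, if anything falls off the work surface, if the arm or the gripper's body presses on something with over 40 N, if the wrist force passes 120 N, or if a joint passes its speed limit or range.

### The arm

A 7-joint arm with a two-finger parallel gripper is mounted at the origin on the work surface; the furniture and walls round the work are solid. World frame = base frame: x ahead of the robot, y to its left, z up, the work surface at z = 0. Lengths are in m, angles in rad, forces in N, time in s.
With the tool pointing down it reaches from about 0.4 to 0.85 m from the base axis. Payload 10.4 kg.
Tool frame: the origin (TCP) lies at the very end of the fingers, on their centre line; the grasp point (between the pads) lies 19 mm behind it; z points along the fingers, y is the line along which they close (so a half turn about z gives the same grasp; the last joint's range is limited). The gripper opens to 87 mm and grips with 3 to 60 N. Pads are 19 mm wide; open, the fingers measure 117 mm over their backs; the gripper's body (75 mm by 190 mm) begins 51 mm behind the grasp point.
Start: joints at [1.175, 0.332, -0.065, 1.46, 0.022, 1.35, -0.088], TCP at [0.228, -0.582, 0.223] pointing down, gripper open.
Joint ranges: [-2.6, 2.6], [-0.5, 2.12], [-1.47, 1.34], [0.16, 2.42], [-1.27, 4.41], [0.06, 2.06], [-2.6, 2.6]. Speed limits (rad/s): [2.22, 2.22, 2.79, 2.79, 3.14, 3.14, 3.14].

### API

Orientations are given as a unit quaternion [x, y, z, w].
In Python, from bench import * gives the robot as it stands.
- The arm moves only by the tool carry_out, never from a script. Its argument "deltas" is a list of rows, each an object with "hand": the finger opening in mm, from 0 to 87; "dp": the shift along the tool's x, y, z each as a share of 250 mm, from -1 to 1, a list of three; "spin": the turn about the tool's z as a share of pi rad, from -1 to 1. In form: [{"hand": hand, "dp": [dx, dy, dz], "spin": spin}, ...]. A call has 1 to 20 rows; each row is the pose to reach, as a shift and turn from the pose commanded when the call began, along the tool's axes at that moment, turning the shorter way round; what a row does not reach only later rows make up. A row lasts 1/10 s, in which the tool goes at most 50 mm and 8.59 degrees, less where a joint would pass 70% of its speed; a pose out of reach is approached as far as the arm can. A call with a number of a shift or a turn outside -1 to 1 is refused whole. A call with a gripper value outside its range is refused whole. The fingers move at their own pace and stop on an object; "force" is the grip in N (left out, the last holds). Time passes only in rows, so rows that repeat a pose let the fingers close. It gives the time, the measured TCP pose, the force, the opening and the grip force at its end, in the units of the state.
- read_state(): the state, without advancing time (a new reading comes with each control period).
- camera(name): name is "scene" or "top" or "wrist"; returns the picture (384x512x3 uint8, red, green, blue); there is no depth.
- get_calibration(name): a dict with "fx", "fy", "cx", "cy" (pixels), "R" (3x3) and "t" (3): a world point X has camera coordinates R X + t; the wrist camera has in their place "mount" (4x4, takes a point from camera to tool coordinates, whose origin is the TCP and whose axes are the flange's). Camera axes: x right, y down, z forward; pixel columns grow to the right and rows downward; lengths in m; the calibration is good to about 2 mm. A picture is of the moment at which its call begins: read the wrist's pose just before it. get_calibration takes no time and is no camera call.
- close_job(): hands the job in; it is judged then, once.
The state is a dict: "time": time; "joint_positions": joint angles; "joint_vel": joint speeds; "joint_torque": joint torques, N m; "ee_pos": TCP position; "eef_rot": TCP orientation; "ft_force": force on the tool from outside, world axes, zero at the start; "torque": the same for the moment, N m; "width": finger opening in m; "grip_force": force on a finger pad.
Only numpy, scipy, OpenCV 4.12 (cv2) and the standard library are available. Lean on these libraries where they do the work, as an engineer would, in place of code of your own. Each camera call takes 0.05 s, during which the arm holds its last target. There are 200 camera calls.

## Working session

There is one attempt and no reset: what is moved stays moved. The work goes in short steps, Python scripts to look and compute and a tool call to move; the robot and the scene stay as the last step left them, time stands still between calls to the robot, and variables do not carry over. Pictures are saved under pics/ and viewed, at most 10 in all, crops included, and the job is handed in when it is done.

Besides the shell and the picture viewer there is one more tool, called in YAML: its name, and indented under it one key for each argument. carry_out: Moves the arm, as the interface text tells. Its arguments: {"type":"object","properties":{"deltas":{"type":"array","items":{"type":"object","properties":{"hand":{"type":"number"},"dp":{"type":"array","items":{"type":"number","minimum":-1,"maximum":1}},"spin":{"type":"number","minimum":-1,"maximum":1}}}},"force":{"type":"number"}},"required":["deltas"]}

```bash
mkdir -p pics; python3 - <<'E'
from bench import *
import cv2,numpy as np
for n in("scene","top"):
    im=camera(n); cv2.imwrite(f"pics/{n}0.png",cv2.resize(im[:,:,::-1],(800,600),interpolation=cv2.INTER_CUBIC)); np.save(f"pics/{n}0.npy",im)
    c=get_calibration(n); print(n,{k:np.round(v,4).tolist() for k,v in c.items()})
print(get_calibration("wrist")); s=read_state(); print(s)
E
```

```text
scene {'fx': 409.3176, 'fy': 409.3176, 'cx': 259.3048, 'cy': 193.7372, 'R': [[-0.746, -0.6657, -0.0168], [-0.4302, 0.5011, -0.7509], [0.5083, -0.553, -0.6602]], 't': [0.3924, 0.3253, 1.0057]}
top {'fx': 481.6626, 'fy': 481.6626, 'cx': 254.356, 'cy': 199.6904, 'R': [[0.0456, -0.9989, 0.0047], [-0.9706, -0.0454, -0.2365], [0.2365, 0.0062, -0.9716]], 't': [-0.0829, 0.5728, 1.3593]}
{'fx': 268.95114375762626, 'fy': 268.95114375762626, 'cx': 257.81803865972915, 'cy': 191.1722175776407, 'mount': array([[ 6.10640569e-04, -9.65540703e-01, -2.60251376e-01,
         7.12923291e-02],
       [ 9.99999671e-01,  4.50707904e-04,  6.74207932e-04,
        -7.23808710e-04],
       [-5.33677848e-04, -2.60251702e-01,  9.65540660e-01,
        -1.61107692e-01],
       [ 0.00000000e+00,  0.00000000e+00,  0.00000000e+00,
         1.00000000e+00]])}
{'time': 0.1, 'joint_positions': array([ 1.17534142,  0.33280956, -0.06470463,  1.46086986,  0.02159986,
        1.34990519, -0.08850538]), 'joint_vel': array([ 0.00105886, -0.00246728,  0.00052096, -0.00247148,  0.00148265,
        0.00114673,  0.00076568]), 'joint_torque': array([ 1.11017336e-03, -6.24548006e+01,  2.42992979e-02, -3.90714097e+01,
       -6.14622189e-02,  3.66440148e-02,  6.70612894e-05]), 'ee_pos': array([ 0.22754163, -0.58172657,  0.22182698]), 'eef_rot': array([ 9.82670758e-01,  1.85358465e-01, -1.48398977e-04, -6.31036347e-04]), 'ft_force': array([-0.32497851,  0.09466022, -0.02002298]), 'torque': array([-0.04277747, -0.01128179,  0.00314308]), 'grip_force': 0.0, 'width': 0.08686117928410353}
```

View pics/scene0.png

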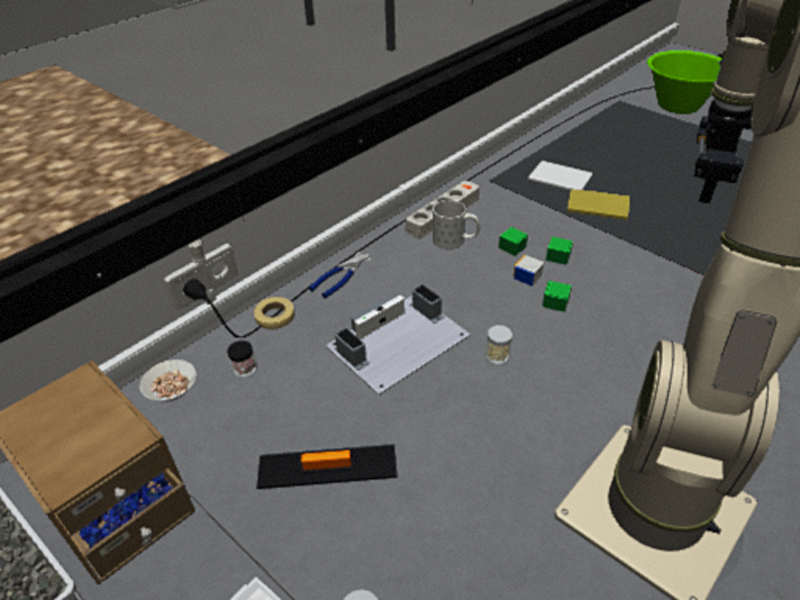

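View pics/top0.png

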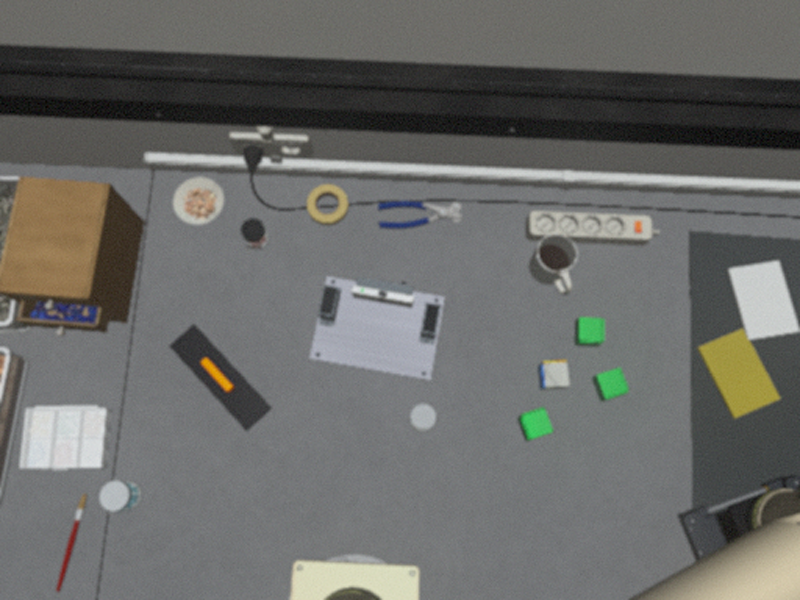

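The scene view shows the reader at about (400,335), the cover at (327,462), the mug at (450,222), the black-lid jar at (242,357) and the gold jar at (498,343). The top view shows the same things.

Block candidates in the top view are a pale one at (555,375) with a blue left side and an ochre far side, and green ones at (591,331), (612,384) and (537,424). The pale one fits the description. I'll confirm it in a crop.

```bash
cat > h.py <<'E'
import numpy as np,cv2
from scipy.spatial.transform import Rotation as Ro
from bench import *
def cam(n,s=None):
    c=get_calibration(n)
    if n=="wrist":
        T=np.eye(4);T[:3,:3]=Ro.from_quat(s["eef_rot"]).as_matrix();T[:3,3]=s["ee_pos"]
        M=T@c["mount"];R=M[:3,:3].T;t=-R@M[:3,3]
    else: R,t=np.array(c["R"]),np.array(c["t"])
    return np.array([[c["fx"],0,c["cx"]],[0,c["fy"],c["cy"]],[0,0,1]]),R,t
def on_plane(C,uv,z):
    K,R,t=C;o=-R.T@t;d=R.T@np.linalg.solve(K,np.r_[uv,1.]);return o+d*(z-o[2])/d[2]
def proj(C,X):
    K,R,t=C;p=K@(R@np.asarray(X)+t);return p[:2]/p[2]
def tri(Cs,uvs):
    P=[K@np.c_[R,t] for K,R,t in Cs]
    A=np.vstack([np.vstack([u[0]*p[2]-p[0],u[1]*p[2]-p[1]]) for p,u in zip(P,uvs)])
    v=np.linalg.svd(A)[2][-1];return v[:3]/v[3]
def pose2(s=None):
    s=s or read_state();m=Ro.from_quat(s["eef_rot"]).as_matrix()
    return s["ee_pos"],np.degrees(np.arctan2(m[1,0],m[0,0])),m
E
python3 - <<'E'
from h import *
S,T=cam("scene"),cam("top");k=.64
for n,z,p in [("block",.038,(555,374)),("g1",.038,(591,331)),("g2",.038,(612,384)),("g3",.038,(537,424)),("postL",.056,(330,303)),("postR",.056,(432,321)),("barL",.05,(355,288)),("barR",.05,(413,296)),("cov1",.008,(171,347)),("cov2",.008,(270,408)),("covrib",.035,(216,374)),("mug",.093,(556,255)),("gold",.066,(423,417)),("red",.059,(254,232))]:
    print(n,np.round(on_plane(T,np.array(p)*k,z),3))
print("tri block",tri([S,T],[np.array(p)*k for p in[(530,264),(555,374)]]),"rib",tri([S,T],[np.array(p)*k for p in[(326,455),(217,374)]]))
im=np.load("pics/top0.npy")[205:285,310:410,::-1];im2=np.load("pics/scene0.npy")[140:204,310:390,::-1]
cv2.imwrite("pics/crop1.png",np.hstack([cv2.resize(im,None,fx=5,fy=5,interpolation=2)[:400,:400],cv2.resize(im2,(400,320))[:320,:].copy() if 0 else cv2.copyMakeBorder(cv2.resize(im2,(400,320),interpolation=2),0,80,0,0,0)]))
print(pose2())
E
```

```text
block [ 0.476 -0.361  0.038]
g1 [ 0.563 -0.431  0.038]
g2 [ 0.462 -0.469  0.038]
g3 [ 0.38  -0.327  0.038]
postL [0.591 0.074 0.056]
postR [ 0.565 -0.123  0.056]
barL [0.625 0.028 0.05 ]
barR [ 0.614 -0.085  0.05 ]
cov1 [0.5   0.383 0.008]
cov2 [0.39  0.18  0.008]
covrib [0.447 0.283 0.035]
mug [ 0.696 -0.353  0.093]
gold [ 0.38  -0.112  0.066]
red [0.726 0.232 0.059]
tri block [ 0.47648403 -0.36241831  0.03359235] rib [0.44782212 0.2828478  0.03008833]
(array([ 0.22754163, -0.58172657,  0.22182698]), np.float64(21.364071470448142), array([[ 9.31284435e-01,  3.64292499e-01, -5.25590527e-04],
       [ 3.64292874e-01, -9.31283683e-01,  1.18518792e-03],
       [-5.77188125e-05, -1.29521594e-03, -9.99999160e-01]]))
```

View pics/crop1.png

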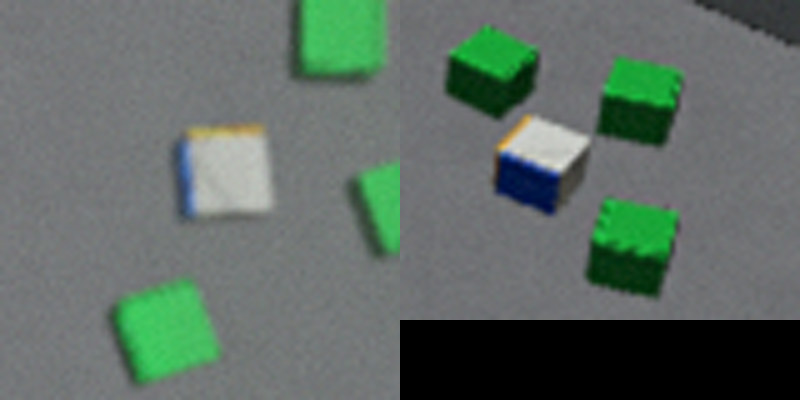

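The crop confirms it: the pale block has blue on its left and ochre on its far side, so its yaw is about 0. The neighbours are green. I'll bring the wrist over it.

carry_out:
  deltas:
    - {"hand":87,"dp":[0.95,-0.46,0],"spin":0.119}
    - {"hand":87,"dp":[0.95,-0.46,0],"spin":0.119}
    - {"hand":87,"dp":[0.95,-0.46,0],"spin":0.119}
    - {"hand":87,"dp":[0.95,-0.46,0],"spin":0.119}
    - {"hand":87,"dp":[0.95,-0.46,0],"spin":0.119}
    - {"hand":87,"dp":[0.95,-0.46,0],"spin":0.119}
    - {"hand":87,"dp":[0.95,-0.46,0],"spin":0.119}

```text
time: 0.8
ee_pos: [0.4096, -0.3852, 0.2224]
eef_rot: [1.0, 0.003, 0.0, -0.001]
ft_force: [-0.2, 1.1, -0.1]
width: 0.0869
grip_force: 0.0
```

carry_out:
  deltas:
    - {"hand":76,"dp":[0.28,-0.1,0],"spin":0}
    - {"hand":76,"dp":[0.28,-0.1,0],"spin":0}
    - {"hand":76,"dp":[0.28,-0.1,0],"spin":0}
    - {"hand":76,"dp":[0.28,-0.1,0],"spin":0}

```text
time: 1.2
ee_pos: [0.4761, -0.3645, 0.2219]
eef_rot: [1.0, -0.001, -0.001, -0.0]
ft_force: [-0.6, -0.6, -0.1]
width: 0.0767
grip_force: 0.0
```

```bash
python3 - <<'E'
from h import *
s=read_state(); im=camera("wrist"); np.save("pics/w1.npy",im); np.save("pics/w1s.npy",np.r_[s["ee_pos"],s["eef_rot"]])
cv2.imwrite("pics/w1.png",cv2.resize(im[:,:,::-1],(800,600),interpolation=2))
print(s["time"],pose2(s)[:2],proj(cam("wrist",s),[.476,-.361,.038])/.64)
E
```

```text
1.2 (array([ 0.4761397 , -0.36445759,  0.22191996]), np.float64(-0.10280767663229569)) [399.39552765 273.29737989]
```

View pics/w1.png

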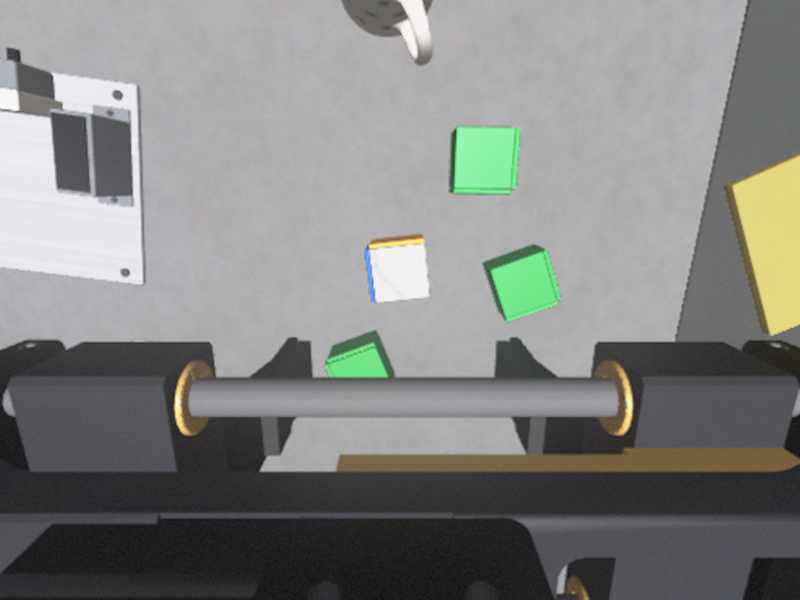

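The wrist view shows the block's top with corners at about (369,249), (424,243), (429,297) and (375,303). The ochre edge is on top and the blue edge is on the left. The right reader post is visible at (90,155).

```bash
python3 - <<'E'
from h import *
v=np.load("pics/w1s.npy");s=dict(ee_pos=v[:3],eef_rot=v[3:]);C=cam("wrist",s)
im=np.load("pics/w1.npy");hsv=cv2.cvtColor(im,cv2.COLOR_RGB2HSV);x0,y0=220,140
h=hsv[y0:205,x0:285]
m=((h[...,2]>185)&(h[...,1]<50)).astype(np.uint8)
n,l,st,_=cv2.connectedComponentsWithStats(m);i=1+np.argmax(st[1:,4])
c=cv2.findContours((l==i).astype(np.uint8),0,1)[0][0]
B=cv2.boxPoints(cv2.minAreaRect(c))+[x0,y0]
for z in(.034,.038):
    W=np.array([on_plane(C,b,z) for b in B]);d=np.roll(W,-1,0)-W
    print(np.round(B/.64),np.round(W.mean(0),4),np.linalg.norm(d,axis=1).round(4),np.degrees(np.arctan2(d[:,1],d[:,0])).round(1))
W=np.array([on_plane(C,np.array(b)*.64,.038) for b in [(369,249),(424,243),(429,297),(375,303)]]);d=np.roll(W,-1,0)-W
print(W.mean(0),np.linalg.norm(d,axis=1),np.degrees(np.arctan2(d[:,1],d[:,0])))
# height: triangulate centre with top+scene cams
T,S=cam("top"),cam("scene")
print(tri([C,T,S],[np.array((399,273))*.64,np.array((555.5,374.5))*.64,np.array((530,264))*.64]))
E
```

```text
[[368. 249.]
 [424. 242.]
 [431. 296.]
 [375. 303.]] [ 0.4754 -0.3611  0.034 ] [0.0468 0.047  0.0484 0.0472] [ -83.4 -172.6   96.9    5.4]
[[368. 249.]
 [424. 242.]
 [431. 296.]
 [375. 303.]] [ 0.4763 -0.3611  0.038 ] [0.0462 0.0465 0.0479 0.0467] [ -83.4 -172.6   96.9    5.4]
[ 0.47585489 -0.3608745   0.038     ] [0.04552185 0.04613157 0.04626391 0.04640842] [ -83.83626625 -174.03163316   96.49616006    5.05427509]
[ 0.47572164 -0.36237548  0.03421826]
```

carry_out:
  deltas:
    - {"hand":76,"dp":[0.004,-0.018,0.2],"spin":-0.0355}
    - {"hand":76,"dp":[0.004,-0.018,0.4],"spin":-0.0355}
    - {"hand":76,"dp":[0.004,-0.018,0.6],"spin":-0.0355}
    - {"hand":76,"dp":[0.004,-0.018,0.75],"spin":-0.0355}
    - {"hand":76,"dp":[0.004,-0.018,0.855],"spin":-0.0355}
    - {"hand":76,"dp":[0.004,-0.018,0.855],"spin":-0.0355}
    - {"hand":76,"dp":[0.004,-0.018,0.855],"spin":-0.0355}
    - {"hand":40,"dp":[0.004,-0.018,0.855],"spin":-0.0355}
    - {"hand":40,"dp":[0.004,-0.018,0.855],"spin":-0.0355}
    - {"hand":40,"dp":[0.004,-0.018,0.855],"spin":-0.0355}
    - {"hand":40,"dp":[0.004,-0.018,0.855],"spin":-0.0355}
    - {"hand":40,"dp":[0.004,-0.018,0.855],"spin":-0.0355}
  force: 20

```text
time: 2.45
ee_pos: [0.4782, -0.3592, 0.0094]
eef_rot: [0.998, 0.055, 0.0, 0.0]
ft_force: [-0.4, 0.0, 4.6]
width: 0.0498
grip_force: 20.0
```

carry_out:
  deltas:
    - {"hand":40,"dp":[0,0,-0.2],"spin":0}
    - {"hand":40,"dp":[0,0,-0.4],"spin":0}
    - {"hand":40,"dp":[0,0,-0.6],"spin":0}
    - {"hand":40,"dp":[0.1,-0.2,-0.76],"spin":0.078}
    - {"hand":40,"dp":[0.2,-0.4,-0.76],"spin":0.078}
    - {"hand":40,"dp":[0.3,-0.6,-0.76],"spin":0.078}
    - {"hand":40,"dp":[0.33,-0.8,-0.76],"spin":0.078}
    - {"hand":40,"dp":[0.33,-1,-0.76],"spin":0.078}
    - {"hand":40,"dp":[0.33,-1,-0.76],"spin":0.078}

```text
time: 3.35
ee_pos: [0.5321, -0.0961, 0.1985]
eef_rot: [0.998, -0.065, -0.0, -0.001]
ft_force: [0.1, -0.3, -2.6]
width: 0.0497
grip_force: 20.0
```

carry_out:
  deltas:
    - {"hand":40,"dp":[0.09,-0.17,0],"spin":0}
    - {"hand":40,"dp":[0.09,-0.34,0],"spin":0}
    - {"hand":40,"dp":[0.09,-0.34,0],"spin":0}
    - {"hand":40,"dp":[0.09,-0.34,0],"spin":0}
    - {"hand":40,"dp":[0.09,-0.34,0],"spin":0}

```text
time: 3.85
ee_pos: [0.5657, -0.0216, 0.1984]
eef_rot: [0.998, -0.068, -0.0, 0.0]
ft_force: [0.6, 0.2, -2.4]
width: 0.0498
grip_force: 20.0
```

```bash
python3 - <<'E'
from h import *
s=read_state(); im=camera("wrist"); np.save("pics/w2.npy",im); np.save("pics/w2s.npy",np.r_[s["ee_pos"],s["eef_rot"]])
cv2.imwrite("pics/w2.png",cv2.resize(im[:,:,::-1],(800,600),interpolation=2))
print(s["time"],pose2(s)[:2],s["width"])
E
```

```text
3.85 (array([ 0.56571569, -0.02155008,  0.19838786]), np.float64(-7.783494081055151)) 0.04982258652217114
```

View pics/w2.png

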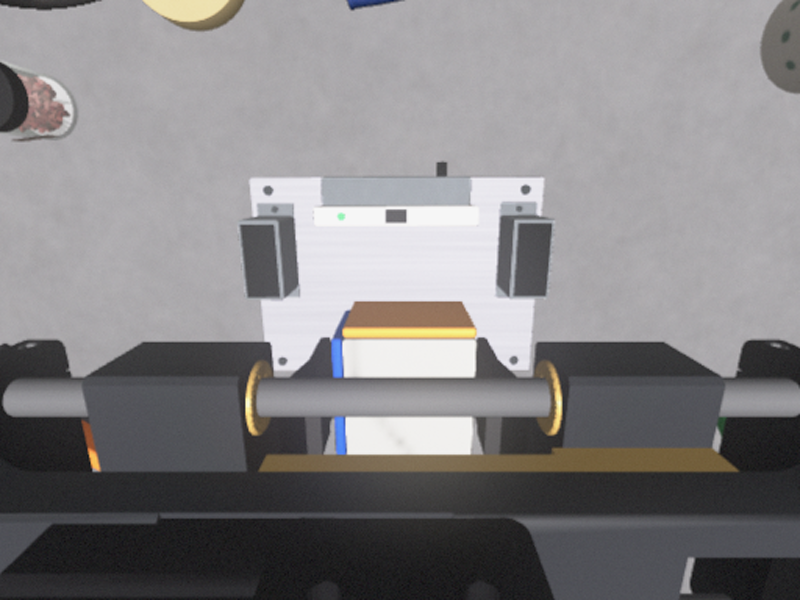

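The reader is well seen. The window mark is at (396,216), the bar top's front edge runs (314,226) to (479,226), the posts' dark tops are at (260,260) and (530,258), and the far plate corners are at (250,178) and (544,178). The held block has its ochre face forward. I'll fit the reader pose and check heights against the other views.

```bash
cat > fit.py <<'E'
from h import *
from scipy.optimize import least_squares
v=np.load("pics/w2s.npy");C=cam("wrist",dict(ee_pos=v[:3],eef_rot=v[3:]))
P=[((250,178),(75,120,6)),((544,178),(75,-120,6)),((314,226),(40,60,50)),((479,226),(40,-60,50)),
((242,222),(45,115,56)),((248,297),(-15,115,56)),((551,221),(45,-115,56)),((547,296),(-15,-115,56)),((515,221),(45,-85,56)),((276,222),(45,85,56))]
def X(p,q):
    c,s=np.cos(p[2]),np.sin(p[2]);q=np.array(q)/1000;return np.array([p[0]+c*q[0]-s*q[1],p[1]+s*q[0]+c*q[1],q[2]+p[3]])
f=lambda p:np.concatenate([proj(C,X(p,q))/.64-u for u,q in P])
r=least_squares(f,[.563,-.0226,-.13,0],loss="soft_l1",f_scale=2)
if __name__=="__main__":
    print(r.x,np.degrees(r.x[2]));print(f(r.x).reshape(-1,2).round(1))
    r3=least_squares(lambda p:f(np.r_[p,0]),r.x[:3],loss="soft_l1",f_scale=2);print("z=0:",r3.x,r3.cost,r.cost)
    pos,yaw,m=pose2(dict(ee_pos=v[:3],eef_rot=v[3:]))
    p=np.r_[r3.x,0]
    for q in [(-40,0,6),(14,0,6)]:
        d=X(p,q)-pos;print(q,X(p,q),"tool shift",m.T@d,"share",m.T@d/.25,"yaw err",np.degrees(p[2])-yaw)
    S,T=cam("scene"),cam("top")
    for n,u in dict(postL=[(349,340),(330,297)],postR=[(427,295),(432,316)]).items(): print(n,tri([S,T],np.array(u)*.64))
    for n,q in [("postL",(15,100,56)),("postR",(15,-100,56))]: print(n,X(p,q),proj(T,X(p,q))/.64,proj(S,X(p,q))/.64)
E
python3 fit.py
```

```text
[ 0.56779231 -0.01690736 -0.1329785  -0.00728806] -7.6191067158693055
[[ 1.7  0.8]
 [-1.5  0.1]
 [ 2.3  0.5]
 [-1.8  0.1]
 [-3.2 -1.5]
 [-1.   2.9]
 [ 3.3 -1.2]
 [ 0.1  3.2]
 [-1.8 -1.1]
 [ 4.  -1.6]]
z=0: [ 0.56817901 -0.01664743 -0.13341237] 50.20137756222097 30.21715873132571
(-40, 0, 6) [ 0.52853446 -0.01132675  0.006     ] tool shift [-0.03806958 -0.00526457  0.19241372] share [-0.15227832 -0.02105827  0.76965488] yaw err 0.13952849336225093
(14, 0, 6) [ 0.5820546  -0.01850967  0.006     ] tool shift [ 0.01593024 -0.00539603  0.19237048] share [ 0.06372097 -0.02158412  0.76948193] yaw err 0.13952849336225093
postL [0.60593998 0.07570226 0.0404299 ]
postR [ 0.57653792 -0.12383204  0.04238713]
postL [0.59634741 0.08046869 0.056     ] [326.78571751 300.0804167 ] [349.43410427 337.6517944 ]
postR [ 0.56974402 -0.11775406  0.056     ] [429.35256118 318.23454081] [426.84063217 292.64772474]
```

carry_out:
  deltas:
    - {"hand":40,"dp":[-0.04,-0.021,0.2],"spin":-0.001}
    - {"hand":40,"dp":[-0.04,-0.021,0.4],"spin":-0.001}
    - {"hand":40,"dp":[-0.04,-0.021,0.55],"spin":-0.001}
    - {"hand":40,"dp":[-0.04,-0.021,0.65],"spin":-0.001}
    - {"hand":40,"dp":[-0.04,-0.021,0.7],"spin":-0.001}
    - {"hand":40,"dp":[-0.04,-0.021,0.72],"spin":-0.001}
    - {"hand":40,"dp":[-0.04,-0.021,0.72],"spin":-0.001}
    - {"hand":40,"dp":[-0.04,-0.021,0.72],"spin":-0.001}

```text
time: 4.7
ee_pos: [0.558, -0.014, 0.0203]
eef_rot: [0.998, -0.066, 0.001, 0.0]
ft_force: [-0.5, 0.8, -2.3]
width: 0.0498
grip_force: 20.0
```

carry_out:
  deltas:
    - {"hand":40,"dp":[0,0,0.006],"spin":0}
    - {"hand":40,"dp":[0,0,0.012],"spin":0}
    - {"hand":40,"dp":[0,0,0.016],"spin":0}
    - {"hand":40,"dp":[0,0,0.016],"spin":0}
  force: 8

```text
time: 5.1
ee_pos: [0.5573, -0.0137, 0.0153]
eef_rot: [0.998, -0.066, 0.0, 0.0]
ft_force: [-1.2, -0.9, 2.7]
width: 0.0501
grip_force: 8.0
```

carry_out:
  deltas:
    - {"hand":40,"dp":[0.04,0,-0.002],"spin":0}
    - {"hand":40,"dp":[0.08,0,-0.002],"spin":0}
    - {"hand":40,"dp":[0.088,0,-0.002],"spin":0}
    - {"hand":40,"dp":[0.094,0,-0.002],"spin":0}
    - {"hand":40,"dp":[0.1,0,-0.002],"spin":0}
    - {"hand":40,"dp":[0.106,0,-0.002],"spin":0}
    - {"hand":40,"dp":[0.112,0,-0.002],"spin":0}

```text
time: 5.8
ee_pos: [0.5847, -0.0173, 0.0153]
eef_rot: [0.998, -0.066, -0.0, -0.0]
ft_force: [-2.3, 0.1, 1.3]
width: 0.0502
grip_force: 8.0
```

carry_out:
  deltas:
    - {"hand":40,"dp":[0.004,0,0],"spin":0}
    - {"hand":40,"dp":[0.008,0,0],"spin":0}
    - {"hand":40,"dp":[0.012,0,0],"spin":0}
    - {"hand":40,"dp":[0.016,0,0],"spin":0}
    - {"hand":40,"dp":[0.016,0,0],"spin":0}

```text
time: 6.3
ee_pos: [0.5866, -0.0176, 0.0147]
eef_rot: [0.998, -0.066, -0.002, 0.0]
ft_force: [-11.5, 1.0, 4.7]
width: 0.0501
grip_force: 8.0
```

carry_out:
  deltas:
    - {"hand":70,"dp":[0,0,0],"spin":0}
    - {"hand":70,"dp":[0,0,0],"spin":0}
    - {"hand":70,"dp":[0,0,0],"spin":0}
    - {"hand":70,"dp":[0,0,-0.1],"spin":0}
    - {"hand":70,"dp":[0,0,-0.3],"spin":0}
    - {"hand":70,"dp":[0,0,-0.5],"spin":0}
    - {"hand":70,"dp":[-0.1,0,-0.5],"spin":0}
    - {"hand":70,"dp":[-0.2,0,-0.5],"spin":0}
    - {"hand":70,"dp":[-0.2,0,-0.5],"spin":0}
    - {"hand":70,"dp":[-0.2,0,-0.5],"spin":0}

```text
time: 7.3
ee_pos: [0.5394, -0.0116, 0.1408]
eef_rot: [0.998, -0.066, 0.001, 0.0]
ft_force: [0.4, 0.3, 0.6]
width: 0.0703
grip_force: 0.0
```

```bash
python3 - <<'E'
from h import *
s=read_state(); im=camera("wrist"); np.save("pics/w3.npy",im); np.save("pics/w3s.npy",np.r_[s["ee_pos"],s["eef_rot"]])
cv2.imwrite("pics/w3.png",cv2.resize(im[60:285,110:410,::-1],(800,600),interpolation=2))
print(s["time"],pose2(s)[:2],s["width"])
E
```

```text
7.3 (array([ 0.53944487, -0.01158936,  0.14076587]), np.float64(-7.535897374373793)) 0.0702975752062507
```

View pics/w3.png

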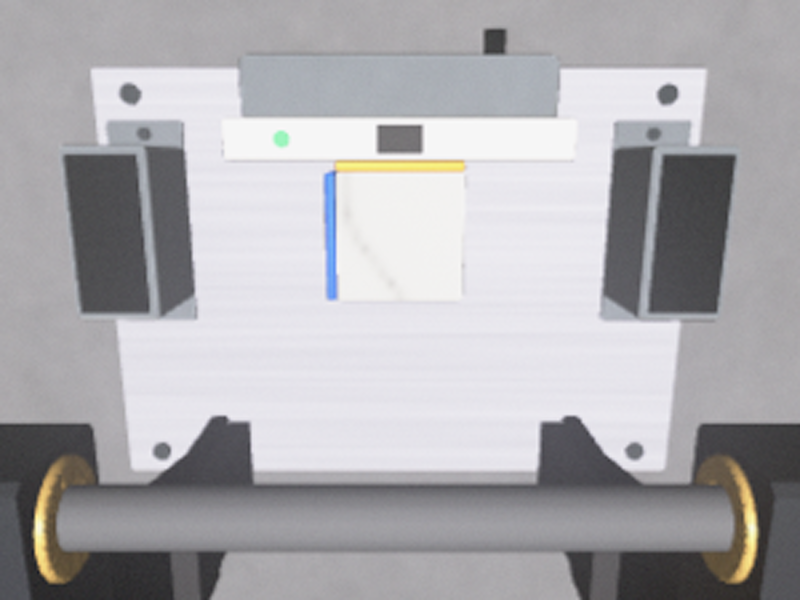

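The ochre face is flush on the bar. The block spans columns 326 to 464 against the window's centre at 400, which is about 2 mm off. Now I regrip it, back off, turn it and regrip.

carry_out:
  deltas:
    - {"hand":70,"dp":[0.1,0,0],"spin":0}
    - {"hand":70,"dp":[0.187,0,0],"spin":0}
    - {"hand":70,"dp":[0.187,0,0.15],"spin":0}
    - {"hand":70,"dp":[0.187,0,0.3],"spin":0}
    - {"hand":70,"dp":[0.187,0,0.43],"spin":0}
    - {"hand":70,"dp":[0.187,0,0.495],"spin":0}
    - {"hand":70,"dp":[0.187,0,0.495],"spin":0}
    - {"hand":40,"dp":[0.187,0,0.495],"spin":0}
    - {"hand":40,"dp":[0.187,0,0.495],"spin":0}
    - {"hand":40,"dp":[0.187,0,0.495],"spin":0}
    - {"hand":40,"dp":[0.187,0,0.495],"spin":0}
    - {"hand":40,"dp":[0.187,0,0.495],"spin":0}
  force: 20

```text
time: 8.55
ee_pos: [0.5864, -0.0175, 0.0179]
eef_rot: [0.998, -0.066, 0.001, 0.0]
ft_force: [-1.7, -0.3, 6.4]
width: 0.0496
grip_force: 20.0
```

carry_out:
  deltas:
    - {"hand":40,"dp":[-0.02,0,-0.03],"spin":0}
    - {"hand":40,"dp":[-0.1,0,-0.08],"spin":0}
    - {"hand":40,"dp":[-0.22,0,-0.08],"spin":0.0}
    - {"hand":40,"dp":[-0.22,0,-0.08],"spin":0.5}
    - {"hand":40,"dp":[-0.22,0,-0.08],"spin":0.5}
    - {"hand":40,"dp":[-0.22,0,-0.08],"spin":0.5}
    - {"hand":40,"dp":[-0.22,0,-0.08],"spin":0.5}
    - {"hand":40,"dp":[-0.22,0,-0.08],"spin":0.5}
    - {"hand":40,"dp":[-0.22,0,-0.08],"spin":0.5}
    - {"hand":40,"dp":[-0.22,0,-0.08],"spin":0.5}
    - {"hand":40,"dp":[-0.22,0,-0.08],"spin":0.5}
    - {"hand":40,"dp":[-0.22,0,-0.08],"spin":0.5}
    - {"hand":40,"dp":[-0.22,0,-0.08],"spin":0.5}
    - {"hand":40,"dp":[-0.22,0,-0.08],"spin":0.5}
    - {"hand":40,"dp":[-0.22,0,-0.08],"spin":0.5}
    - {"hand":40,"dp":[-0.22,0,-0.08],"spin":0.5}

```text
time: 10.15
ee_pos: [0.5308, -0.0091, 0.0375]
eef_rot: [-0.706, 0.708, 0.008, -0.003]
ft_force: [-1.9, -2.1, -6.6]
width: 0.0499
grip_force: 20.0
```

carry_out:
  deltas:
    - {"hand":40,"dp":[0,0,0.04],"spin":0}
    - {"hand":40,"dp":[0,0,0.065],"spin":0}
    - {"hand":40,"dp":[0,0,0.072],"spin":0}
    - {"hand":40,"dp":[0,0,0.078],"spin":0}
    - {"hand":40,"dp":[0,0,0.078],"spin":0}

```text
time: 10.65
ee_pos: [0.5285, -0.0098, 0.0169]
eef_rot: [0.708, -0.706, -0.012, 0.004]
ft_force: [-11.2, 1.3, 20.8]
width: 0.0499
grip_force: 19.9
```

carry_out:
  deltas:
    - {"hand":40,"dp":[0,0,-0.006],"spin":0}
    - {"hand":40,"dp":[0,0,-0.008],"spin":0}
    - {"hand":66,"dp":[0,0,-0.008],"spin":0}
    - {"hand":66,"dp":[0,0,-0.008],"spin":0}
    - {"hand":66,"dp":[0,0,-0.008],"spin":0}
    - {"hand":66,"dp":[0,0,-0.1],"spin":0}
    - {"hand":70,"dp":[0,0,-0.25],"spin":0}
    - {"hand":70,"dp":[0,0,-0.4],"spin":0}

```text
time: 11.45
ee_pos: [0.5399, -0.0168, 0.1058]
eef_rot: [0.715, -0.699, -0.016, 0.003]
ft_force: [0.9, 0.4, 0.6]
width: 0.0689
grip_force: 0.0
```

carry_out:
  deltas:
    - {"hand":72,"dp":[0,0,0],"spin":-0.5}
    - {"hand":72,"dp":[0,0,0],"spin":-0.5}
    - {"hand":72,"dp":[0,0,0],"spin":-0.5}
    - {"hand":72,"dp":[0,0,0],"spin":-0.5}
    - {"hand":72,"dp":[0,0,0],"spin":-0.5}
    - {"hand":72,"dp":[0,0,0],"spin":-0.5}
    - {"hand":72,"dp":[0,0,0],"spin":-0.5}
    - {"hand":72,"dp":[0,0,0],"spin":-0.5}
    - {"hand":72,"dp":[0,0,0],"spin":-0.5}
    - {"hand":72,"dp":[0,0,0],"spin":-0.5}
    - {"hand":72,"dp":[0,0,0],"spin":-0.5}
    - {"hand":72,"dp":[0,0,0],"spin":-0.5}
    - {"hand":72,"dp":[0,0,0],"spin":-0.5}
    - {"hand":72,"dp":[0,0,0],"spin":-0.5}

```text
time: 12.85
ee_pos: [0.5405, -0.0203, 0.106]
eef_rot: [1.0, 0.007, -0.012, -0.009]
ft_force: [1.0, -0.5, -0.6]
width: 0.0718
grip_force: 0.0
```

```bash
python3 - <<'E'
from h import *
s=read_state(); im=camera("wrist")
cv2.imwrite("pics/w4.png",cv2.resize(im[60:285,110:410,::-1],(800,600),interpolation=2))
print(s["time"],pose2(s)[:2],s["width"])
E
```

```text
12.85 (array([ 0.54051079, -0.02029357,  0.10597349]), np.float64(0.8197506458678058)) 0.07182920440817653
```

View pics/w4.png

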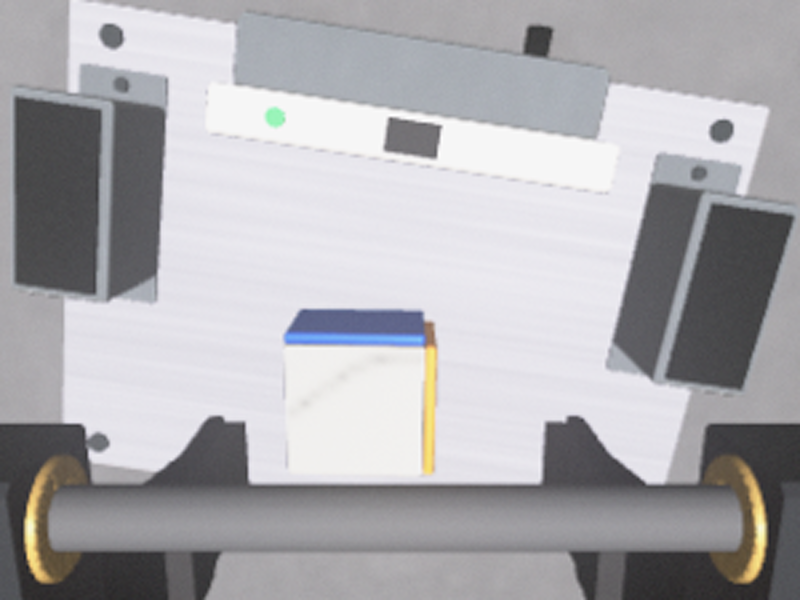

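The block now has its blue face forward, but the tool stands at yaw +0.8° instead of −7.5°, so the turn stopped short. Checking the joints.

```bash
python3 - <<'E'
from h import *
s=read_state(); print(s["joint_positions"].round(3)); p,y,m=pose2(s);print(m.round(4))
E
```

```text
[-0.852  0.399  0.995  1.843 -0.385  1.129 -1.271]
[[ 0.9996  0.0142 -0.0237]
 [ 0.0147 -0.9997  0.0173]
 [-0.0234 -0.0177 -0.9996]]
```

carry_out:
  deltas:
    - {"hand":76,"dp":[0,0,0],"spin":0}
    - {"hand":76,"dp":[0,0,0],"spin":0}

```text
time: 13.1
ee_pos: [0.5405, -0.0202, 0.106]
eef_rot: [1.0, 0.008, -0.012, -0.009]
ft_force: [0.2, -1.3, -0.9]
width: 0.0748
grip_force: 0.0
```

```bash
python3 - <<'E'
from h import *
s=read_state(); p,y,m=pose2(s);print(m.round(4),p,s["joint_positions"].round(3))
C=cam("wrist",s)
f=lambda a:on_plane(C,(110+a[0]*.375,60+a[1]*.375),.044)
W=np.array([f(a) for a in[(285,335),(434,335),(434,473),(287,473)]]);c=W.mean(0)
d=W[1]-W[0];print("block",c,"yaw",np.degrees(np.arctan2(d[1],d[0]))+90)
t=m.T@(np.r_[c[:2],.018]-p);print("tool shift",t,t/.25)
E
```

```text
[[ 0.9996  0.0153 -0.0236]
 [ 0.0157 -0.9997  0.0175]
 [-0.0234 -0.0179 -0.9996]] [ 0.54053245 -0.02020092  0.10600673] [-0.852  0.399  0.995  1.843 -0.385  1.129 -1.27 ]
block [ 0.53051394 -0.00732897  0.044     ] yaw 1.1803703412962534
tool shift [-0.00775636 -0.01144985  0.08843066] [-0.03102546 -0.04579939  0.35372266]
```

carry_out:
  deltas:
    - {"hand":76,"dp":[-0.031,-0.046,0.0],"spin":-0.002}
    - {"hand":76,"dp":[-0.031,-0.046,0.12],"spin":-0.002}
    - {"hand":76,"dp":[-0.031,-0.046,0.24],"spin":-0.002}
    - {"hand":76,"dp":[-0.031,-0.046,0.31],"spin":-0.002}
    - {"hand":76,"dp":[-0.031,-0.046,0.35],"spin":-0.002}
    - {"hand":76,"dp":[-0.031,-0.046,0.35],"spin":-0.002}
    - {"hand":40,"dp":[-0.031,-0.046,0.35],"spin":-0.002}
    - {"hand":40,"dp":[-0.031,-0.046,0.35],"spin":-0.002}
    - {"hand":40,"dp":[-0.031,-0.046,0.35],"spin":-0.002}
    - {"hand":40,"dp":[-0.031,-0.046,0.35],"spin":-0.002}
    - {"hand":40,"dp":[-0.031,-0.046,0.35],"spin":-0.002}
  force: 15

```text
time: 14.2
ee_pos: [0.5309, -0.0073, 0.0195]
eef_rot: [1.0, 0.011, -0.011, -0.009]
ft_force: [0.2, 0.5, 3.6]
width: 0.0502
grip_force: 14.9
```

carry_out:
  deltas:
    - {"hand":40,"dp":[0,0,-0.02],"spin":0}
    - {"hand":40,"dp":[0,0,-0.02],"spin":0.048}
    - {"hand":40,"dp":[0,0,-0.02],"spin":0.048}
    - {"hand":40,"dp":[0,0,-0.02],"spin":0.048}

```text
time: 14.6
ee_pos: [0.5305, -0.0074, 0.0239]
eef_rot: [0.998, -0.062, -0.013, -0.008]
ft_force: [0.3, -0.5, -3.1]
width: 0.0498
grip_force: 14.9
```

```bash
python3 - <<'E'
from fit import *
s=read_state(); p,y,m=pose2(s);print(m.round(4),p,y,s["ft_force"],s["width"],s["joint_positions"].round(2))
q=np.array([.5682,-.0166,-.1334,0])
# block centre aim: previous bar contact TCP .5866,-.0176 ; lateral window centre line +~2mm to right
for x in(-.002,0.012,.016):
    g=X(q,(x*1000,0,0));g[2]=.0175;print(x,g,(m.T@(g-p)/.25).round(4))
E
```

```text
[[ 0.9919 -0.1246 -0.024 ]
 [-0.1242 -0.9921  0.0173]
 [-0.026  -0.0142 -0.9996]] [ 0.53045101 -0.00736766  0.02388914] -7.134641661650706 [ 0.34363234 -0.49964717 -3.06708996] 0.04975500326759953 [-0.83  0.51  0.94  1.93 -0.52  0.98 -1.34]
-0.002 [ 0.56621777 -0.01633399  0.0175    ] [0.147  0.0181 0.0215]
0.012 [ 0.58009338 -0.01819606  0.0175    ] [0.203  0.0186 0.02  ]
0.016 [ 0.58405785 -0.01872808  0.0175    ] [0.219  0.0187 0.0196]
```

carry_out:
  deltas:
    - {"hand":40,"dp":[0.08,0.018,-0.003],"spin":0.003}
    - {"hand":40,"dp":[0.15,0.0185,-0.003],"spin":0.003}
    - {"hand":40,"dp":[0.18,0.0185,0.003],"spin":0.003}
    - {"hand":40,"dp":[0.18,0.0185,0.011],"spin":0.003}
    - {"hand":40,"dp":[0.2,0.0185,0.013],"spin":0.003}
    - {"hand":40,"dp":[0.208,0.0185,0.013],"spin":0.003}
    - {"hand":40,"dp":[0.216,0.0185,0.013],"spin":0.003}
    - {"hand":40,"dp":[0.222,0.0185,0.013],"spin":0.003}
    - {"hand":40,"dp":[0.222,0.0185,0.013],"spin":0.003}
  force: 8

```text
time: 15.5
ee_pos: [0.585, -0.0189, 0.0192]
eef_rot: [0.998, -0.069, -0.012, -0.008]
ft_force: [-0.8, 0.7, -1.9]
width: 0.0503
grip_force: 7.9
```

carry_out:
  deltas:
    - {"hand":40,"dp":[0.004,0,0.003],"spin":-0.001}
    - {"hand":40,"dp":[0.009,0,0.005],"spin":-0.001}
    - {"hand":40,"dp":[0.014,0,0.005],"spin":-0.001}
    - {"hand":40,"dp":[0.018,0,0.005],"spin":-0.001}
    - {"hand":40,"dp":[0.022,0,0.005],"spin":-0.001}
    - {"hand":40,"dp":[0.022,0,0.005],"spin":-0.001}

```text
time: 16.1
ee_pos: [0.5885, -0.0197, 0.0175]
eef_rot: [0.998, -0.067, -0.014, -0.008]
ft_force: [-9.1, 1.3, 5.8]
width: 0.0498
grip_force: 8.0
```

carry_out:
  deltas:
    - {"hand":70,"dp":[0,0,0],"spin":0}
    - {"hand":70,"dp":[0,0,0],"spin":0}
    - {"hand":70,"dp":[0,0,0],"spin":0}
    - {"hand":70,"dp":[-0.01,0,-0.1],"spin":0}
    - {"hand":70,"dp":[-0.02,0,-0.3],"spin":0}
    - {"hand":70,"dp":[-0.02,0,-0.5],"spin":0}
    - {"hand":70,"dp":[-0.2,0,-0.5],"spin":0}
    - {"hand":70,"dp":[-0.2,0,-0.5],"spin":0}
    - {"hand":70,"dp":[-0.2,0,-0.5],"spin":0}

```text
time: 17.0
ee_pos: [0.5438, -0.0144, 0.1446]
eef_rot: [0.998, -0.067, -0.012, -0.009]
ft_force: [0.3, -0.4, -0.1]
width: 0.0704
grip_force: 0.0
```

```bash
python3 - <<'E'
from h import *
s=read_state(); im=camera("wrist"); np.save("pics/w5.npy",im); np.save("pics/w5s.npy",np.r_[s["ee_pos"],s["eef_rot"]])
cv2.imwrite("pics/w5.png",cv2.resize(im[60:285,110:410,::-1],(800,600),interpolation=2))
p,y,m=pose2(s);print(s["time"],p,y,s["joint_positions"].round(2))
# cover rib (.4478,.2828), yaw 61.5
print((m.T@(np.array([.447,.283,.2])-p)/.25).round(3))
E
```

```text
17.0 [ 0.54375851 -0.01438194  0.14455777] -7.655977046491942 [-0.92  0.37  1.06  1.8  -0.36  1.21 -1.44]
[-0.547 -1.131 -0.19 ]
```

View pics/w5.png

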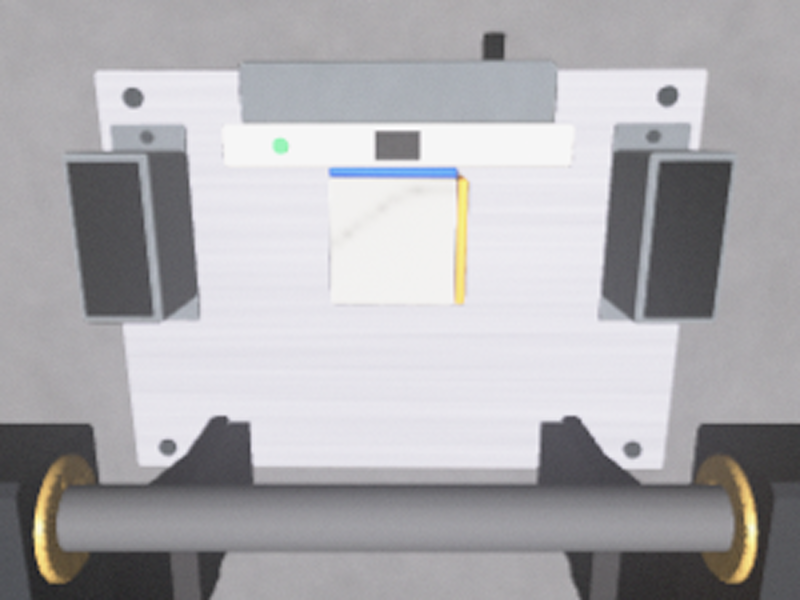

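The blue face is on the bar, with the block spanning columns 330 to 467 against the window centre at 397. I'll compare the small gap with the earlier picture while planning the cover.

```bash
python3 - <<'E'
import numpy as np
for n in("w3","w5"):
    im=np.load(f"pics/{n}.npy").astype(int)
    for c in (245,255,272): print(n,c,[tuple(im[r,c]) .__repr__().replace("np.int64","") for r in range(117,128)])
E
```

```text
w3 245 ['((246), (246), (246))', '((246), (246), (246))', '((237), (234), (231))', '((218), (190), (126))', '((246), (239), (134))', '((246), (241), (136))', '((244), (222), (118))', '((239), (217), (188))', '((243), (243), (242))', '((242), (241), (240))', '((242), (241), (240))']
w3 255 ['((183), (180), (182))', '((241), (240), (241))', '((236), (233), (230))', '((217), (186), (123))', '((246), (237), (129))', '((246), (240), (135))', '((245), (223), (118))', '((240), (217), (185))', '((243), (243), (242))', '((243), (242), (241))', '((242), (242), (240))']
w3 272 ['((246), (246), (246))', '((246), (246), (246))', '((237), (234), (232))', '((217), (183), (121))', '((246), (235), (127))', '((246), (238), (129))', '((245), (222), (115))', '((241), (218), (188))', '((244), (243), (242))', '((243), (242), (241))', '((242), (241), (240))']
w5 245 ['((246), (246), (246))', '((246), (246), (246))', '((246), (246), (246))', '((246), (246), (246))', '((244), (244), (243))', '((211), (214), (234))', '((113), (171), (244))', '((121), (183), (246))', '((107), (152), (242))', '((174), (185), (226))', '((239), (238), (237))']
w5 255 ['((121), (119), (121))', '((121), (117), (119))', '((141), (139), (142))', '((222), (220), (221))', '((244), (244), (243))', '((211), (215), (234))', '((112), (167), (244))', '((123), (186), (246))', '((107), (156), (243))', '((168), (178), (228))', '((236), (235), (233))']
w5 272 ['((246), (246), (246))', '((246), (246), (246))', '((246), (246), (246))', '((246), (246), (246))', '((244), (243), (243))', '((209), (212), (231))', '((107), (161), (244))', '((116), (180), (246))', '((106), (162), (244))', '((152), (166), (226))', '((227), (225), (222))']
```

No gap: the bar and the glass are in adjacent pixels. Next, the cover.

carry_out:
  deltas:
    - {"hand":60,"dp":[0,0,-0.2],"spin":0}
    - {"hand":60,"dp":[-0.12,-0.2,-0.22],"spin":-0.384}
    - {"hand":60,"dp":[-0.25,-0.4,-0.22],"spin":-0.384}
    - {"hand":60,"dp":[-0.38,-0.6,-0.22],"spin":-0.384}
    - {"hand":60,"dp":[-0.5,-0.8,-0.22],"spin":-0.384}
    - {"hand":60,"dp":[-0.547,-1,-0.22],"spin":-0.384}
    - {"hand":60,"dp":[-0.547,-1,-0.22],"spin":-0.384}
    - {"hand":60,"dp":[-0.547,-1,-0.22],"spin":-0.384}
    - {"hand":60,"dp":[-0.547,-1,-0.22],"spin":-0.384}
    - {"hand":60,"dp":[-0.547,-1,-0.22],"spin":-0.384}
    - {"hand":60,"dp":[-0.547,-1,-0.22],"spin":-0.384}

```text
time: 18.15
ee_pos: [0.4441, 0.2495, 0.2062]
eef_rot: [0.861, 0.508, -0.005, -0.013]
ft_force: [0.6, 0.0, -0.3]
width: 0.0602
grip_force: 0.0
```

```bash
python3 - <<'E'
from h import *
s=read_state(); im=camera("wrist"); np.save("pics/w6.npy",im); np.save("pics/w6s.npy",np.r_[s["ee_pos"],s["eef_rot"]])
cv2.imwrite("pics/w6.png",cv2.resize(im[:,:,::-1],(800,600),interpolation=2))
p,y,m=pose2(s);print(s["time"],p,y,s["joint_positions"].round(2));print(m.round(3))
E
```

```text
18.15 [0.44414541 0.24951292 0.20621545] 61.07549408760326 [-1.4   0.1   0.88  1.81 -0.11  1.28 -0.99]
[[ 0.484  0.875 -0.023]
 [ 0.875 -0.483  0.017]
 [ 0.004 -0.028 -1.   ]]
```

View pics/w6.png

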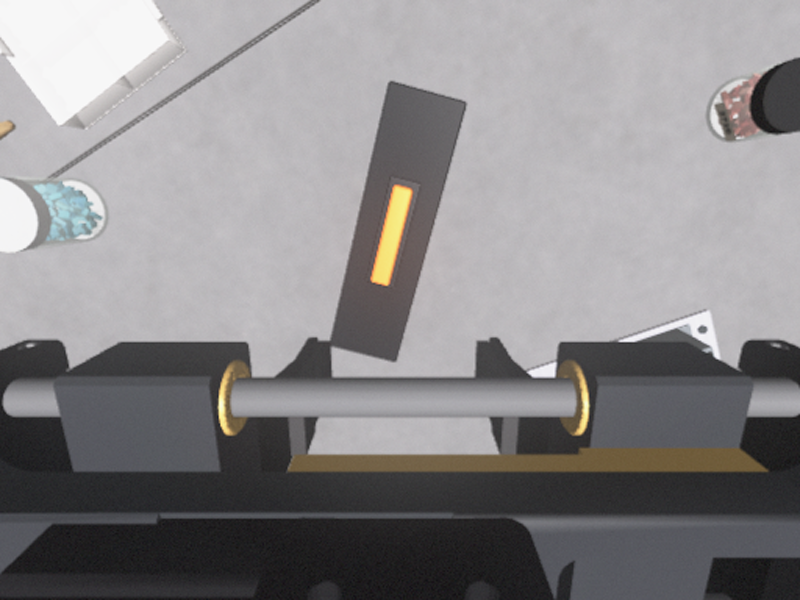

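The cover's corners are at (389,82), (465,102), (396,361) and (331,346). The rib's top runs from (402,186) to (381,285), about 14° off the tool's x axis.

```bash
python3 - <<'E'
from h import *
v=np.load("pics/w6s.npy");s=dict(ee_pos=v[:3],eef_rot=v[3:]);C=cam("wrist",s);p,y,m=pose2(s)
W=np.array([on_plane(C,np.array(a)*.64,.008) for a in[(389,82),(465,102),(396,361),(331,346)]])
print("plate",W.mean(0),"L",np.linalg.norm(W[0]-W[3]),np.linalg.norm(W[1]-W[2]),"w",np.linalg.norm(W[0]-W[1]),[np.degrees(np.arctan2(*(a-b)[1::-1])) for a,b in((W[0],W[3]),(W[1],W[2]))])
im=np.load("pics/w6.npy");h=cv2.cvtColor(im,cv2.COLOR_RGB2HSV);k=((h[...,0]<30)&(h[...,1]>120)&(h[...,2]>200)).astype(np.uint8);k[225:]=0;k[:,:200]=0;k[:,300:]=0
b=cv2.minAreaRect(cv2.findNonZero(k));B=cv2.boxPoints(b);
for z in(.030,.035):
    R=np.array([on_plane(C,q,z) for q in B]);d=np.roll(R,-1,0)-R
    print("rib",B.round(1).tolist(),R.mean(0),np.linalg.norm(d,axis=1),np.degrees(np.arctan2(d[:,1],d[:,0])))
c=R.mean(0);S,T=cam("scene"),cam("top")
print("tri",tri([C,T],[B.mean(0),np.array((217,374))*.64]),tri([C,S],[B.mean(0),np.array((326,455))*.64]))
for z in(.1,.016): print(z,(m.T@(np.r_[c[:2],z]-p)/.25).round(4))
E
```

```text
plate [0.44751669 0.28531577 0.008     ] L 0.2269033635275887 0.22636455919032664 w 0.06136127748425386 [np.float64(47.04940594047694), np.float64(47.02673618443295)]
rib [[236.10000610351562, 179.8000030517578], [251.60000610351562, 117.4000015258789], [264.1000061035156, 120.5], [248.5, 182.89999389648438]] [0.44690806 0.28582838 0.03      ] [0.08010214 0.01556228 0.08022399 0.01653705] [  46.25262215  -42.45708725 -133.04955483  137.06522642]
rib [[236.10000610351562, 179.8000030517578], [251.60000610351562, 117.4000015258789], [264.1000061035156, 120.5], [248.5, 182.89999389648438]] [0.44743111 0.28618093 0.035     ] [0.07891559 0.01533176 0.07903563 0.01629209] [  46.25262215  -42.45708725 -133.04955483  137.06522642]
tri [0.44835227 0.28503081 0.02177217] [0.44702771 0.28498077 0.0327524 ]
0.1 [ 0.133  -0.0474  0.4269]
0.016 [ 0.1317 -0.0379  0.7628]
```

carry_out:
  deltas:
    - {"hand":50,"dp":[0.133,-0.047,0.15],"spin":0.079}
    - {"hand":50,"dp":[0.133,-0.046,0.3],"spin":0.079}
    - {"hand":50,"dp":[0.133,-0.045,0.45],"spin":0.079}
    - {"hand":50,"dp":[0.132,-0.041,0.6],"spin":0.079}
    - {"hand":50,"dp":[0.132,-0.039,0.7],"spin":0.079}
    - {"hand":50,"dp":[0.132,-0.038,0.755],"spin":0.079}
    - {"hand":50,"dp":[0.132,-0.038,0.77],"spin":0.079}
    - {"hand":50,"dp":[0.132,-0.038,0.77],"spin":0.079}
    - {"hand":5,"dp":[0.132,-0.038,0.77],"spin":0.079}
    - {"hand":5,"dp":[0.132,-0.038,0.77],"spin":0.079}
    - {"hand":5,"dp":[0.132,-0.038,0.77],"spin":0.079}
    - {"hand":5,"dp":[0.132,-0.038,0.77],"spin":0.079}
    - {"hand":5,"dp":[0.132,-0.038,0.77],"spin":0.079}
    - {"hand":5,"dp":[0.132,-0.038,0.77],"spin":0.079}
  force: 30

```text
time: 19.6
ee_pos: [0.4465, 0.2867, 0.0146]
eef_rot: [0.916, 0.4, -0.007, -0.013]
ft_force: [-1.1, -2.6, 6.2]
width: 0.016
grip_force: 29.9
```

carry_out:
  deltas:
    - {"hand":5,"dp":[0,0,-0.1],"spin":0}
    - {"hand":5,"dp":[0,0,-0.25],"spin":0}
    - {"hand":5,"dp":[0,0,-0.4],"spin":0}
    - {"hand":5,"dp":[0,0,-0.55],"spin":0}
    - {"hand":5,"dp":[0,0,-0.7],"spin":0}
    - {"hand":5,"dp":[0,0,-0.7],"spin":0}

```text
time: 20.2
ee_pos: [0.4526, 0.2845, 0.1935]
eef_rot: [0.916, 0.4, -0.004, -0.014]
ft_force: [-0.7, -0.5, -2.0]
width: 0.0159
grip_force: 29.8
```

```bash
python3 - <<'E'
from fit import *
s=read_state(); p,y,m=pose2(s);print(s["time"],p,y,s["width"],s["joint_positions"].round(2));print(m.round(3))
q=np.array([.5682,-.0166,-.1334,0]);g=X(q,(15,0,0));g[2]=p[2]
print(g,(m.T@(g-p)/.25).round(4),"spin",-(82.36-y)/180)
E
```

```text
20.2 [0.45258583 0.28448801 0.19346483] 47.13236151131384 0.015890505603412455 [-1.43  0.2   0.91  1.78 -0.2   1.25 -1.21]
[[ 0.68   0.733 -0.019]
 [ 0.733 -0.68   0.023]
 [ 0.004 -0.029 -1.   ]]
[ 0.58306673 -0.01859507  0.19346483] [-0.5335  1.2067 -0.0376] spin -0.19570910271492312
```

carry_out:
  deltas:
    - {"hand":5,"dp":[-0.08,0.16,-0.005],"spin":-0.19}
    - {"hand":5,"dp":[-0.16,0.32,-0.01],"spin":-0.19}
    - {"hand":5,"dp":[-0.24,0.5,-0.015],"spin":-0.19}
    - {"hand":5,"dp":[-0.32,0.66,-0.02],"spin":-0.19}
    - {"hand":5,"dp":[-0.4,0.82,-0.03],"spin":-0.19}
    - {"hand":5,"dp":[-0.45,0.95,-0.03],"spin":-0.19}
    - {"hand":5,"dp":[-0.48,1,-0.03],"spin":-0.19}
    - {"hand":5,"dp":[-0.48,1,-0.03],"spin":-0.19}
    - {"hand":5,"dp":[-0.48,1,-0.03],"spin":-0.19}

```text
time: 21.1
ee_pos: [0.5518, 0.0259, 0.1888]
eef_rot: [0.758, 0.652, -0.004, -0.015]
ft_force: [-0.8, 0.5, -1.1]
width: 0.0158
grip_force: 29.9
```

```bash
cat > tgt.py <<'E'
from fit import *
s=read_state(); p,y,m=pose2(s);print(s["time"],p,y,s["width"],s["ft_force"].round(1),s["joint_positions"].round(2));print(m.round(3))
q=np.array([.5682,-.0166,-.1334,0]);g=X(q,(15,0,0))
for z in (p[2],.1,.076,.0706): g[2]=z;print(z,(m.T@(g-p)/.25).round(4))
print("spin",-(82.36-y)/180)
E
python3 tgt.py
```

```text
21.1 [0.551776   0.02589834 0.18881449] 81.33497226751194 0.015829320051618793 [-0.8  0.5 -1.1] [-0.91  0.3   0.96  1.72 -0.27  1.28 -0.04]
[[ 0.151  0.988 -0.025]
 [ 0.988 -0.15   0.018]
 [ 0.014 -0.027 -1.   ]]
0.18881448578439872 [-0.1571  0.1504 -0.0062]
0.1 [-0.1619  0.1601  0.3489]
0.076 [-0.1632  0.1627  0.4448]
0.0706 [-0.1635  0.1633  0.4664]
spin -0.005694598513822532
```

carry_out:
  deltas:
    - {"hand":5,"dp":[-0.1,0.1,0],"spin":-0.006}
    - {"hand":5,"dp":[-0.158,0.151,0],"spin":-0.006}
    - {"hand":5,"dp":[-0.158,0.152,0.1],"spin":-0.006}
    - {"hand":5,"dp":[-0.16,0.155,0.22],"spin":-0.006}
    - {"hand":5,"dp":[-0.162,0.159,0.33],"spin":-0.006}
    - {"hand":5,"dp":[-0.163,0.162,0.4],"spin":-0.006}
    - {"hand":5,"dp":[-0.163,0.162,0.43],"spin":-0.006}
    - {"hand":5,"dp":[-0.163,0.162,0.43],"spin":-0.006}

```text
time: 21.9
ee_pos: [0.5833, -0.0181, 0.0801]
eef_rot: [0.752, 0.659, -0.003, -0.015]
ft_force: [-0.1, 0.2, -1.9]
width: 0.0156
grip_force: 29.9
```

```bash
python3 tgt.py
```

```text
21.9 [ 0.5833075  -0.01808843  0.08009716] 82.49301151028848 0.015611867692299322 [-0.1  0.2 -1.9] [-0.71  0.51  0.87  1.75 -0.44  1.12  0.17]
[[ 0.131  0.991 -0.025]
 [ 0.991 -0.13   0.018]
 [ 0.014 -0.027 -1.   ]]
0.08009716297700792 [-0.0021 -0.0007 -0.    ]
0.1 [-0.001  -0.0028 -0.0796]
0.076 [-0.0024 -0.0003  0.0164]
0.0706 [-0.0027  0.0003  0.038 ]
spin 0.000738952834936018
```

carry_out:
  deltas:
    - {"hand":5,"dp":[-0.002,0,0.012],"spin":0}
    - {"hand":5,"dp":[-0.002,0,0.022],"spin":0}
    - {"hand":5,"dp":[-0.002,0,0.03],"spin":0}
    - {"hand":5,"dp":[-0.002,0,0.036],"spin":0}
    - {"hand":5,"dp":[-0.002,0,0.04],"spin":0}
    - {"hand":5,"dp":[-0.002,0,0.04],"spin":0}

```text
time: 22.5
ee_pos: [0.5838, -0.0189, 0.071]
eef_rot: [0.752, 0.659, -0.003, -0.014]
ft_force: [-0.4, 1.9, 2.3]
width: 0.0158
grip_force: 30.0
```

Contact at the expected height (TCP at 71.0 mm, expected 70.6). Releasing slowly and rising.

carry_out:
  deltas:
    - {"hand":20,"dp":[0,0,0],"spin":0}
    - {"hand":40,"dp":[0,0,0],"spin":0}
    - {"hand":40,"dp":[0,0,0],"spin":0}
    - {"hand":50,"dp":[0,0,-0.02],"spin":0}
    - {"hand":50,"dp":[0,0,-0.1],"spin":0}
    - {"hand":50,"dp":[0,0,-0.25],"spin":0}
    - {"hand":50,"dp":[0,0,-0.4],"spin":0}
    - {"hand":50,"dp":[-0.2,0,-0.5],"spin":0}
    - {"hand":50,"dp":[-0.35,0,-0.6],"spin":0}
    - {"hand":50,"dp":[-0.35,0,-0.6],"spin":0}
    - {"hand":50,"dp":[-0.35,0,-0.6],"spin":0}

```text
time: 23.6
ee_pos: [0.5754, -0.1101, 0.2202]
eef_rot: [0.753, 0.658, -0.002, -0.014]
ft_force: [0.7, 0.9, -0.6]
width: 0.05
grip_force: 0.0
```

```bash
python3 - <<'E'
from fit import *
s=read_state(); im=camera("wrist");sc=camera("scene")
a=cv2.resize(im[20:245,100:400,::-1],(400,300),interpolation=2);b=cv2.resize(sc[170:260,195:315,::-1],(400,300),interpolation=2)
cv2.imwrite("pics/end.png",np.hstack([a,b]))
C=cam("wrist",s);q=np.array([.5682,-.0166,-.1334,0])
for e in[(-17,-115,64),(47,-115,64),(47,115,64),(-17,115,64)]:
    u=proj(C,X(q,e));print(((u-[100,20])*400/300).round(0),(( proj(cam("scene"),X(q,e))-[195,170])*400/120+[400,0]).round(0))
print(s["time"],s["ee_pos"])
E
```

```text
[175. 240.] [695.  61.]
[244. 241.] [650.  29.]
[251. -48.] [460. 137.]
[168. -47.] [503. 174.]
23.6 [ 0.57538194 -0.1100642   0.22019712]
```

View pics/end.png

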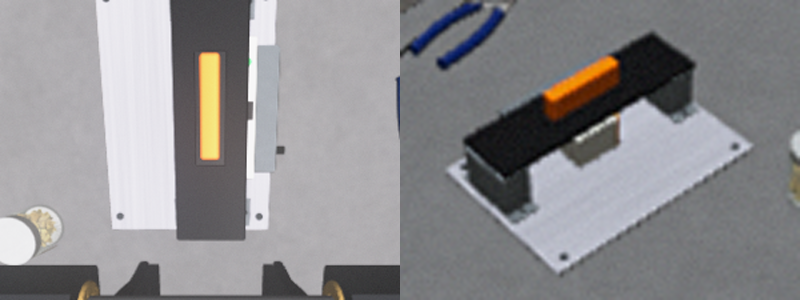

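The cover lies flat on both posts. Its near corners are at (177,240) and (246,240), against predictions of (175,240) and (244,241), so it is within about 2 mm. The block is still standing at the bar. Handing in.

```bash
python3 -c "
from bench import *
print(close_job())"
```

```text
the job is handed in; nothing more can be done
None
```

The job is handed in at about 24 s on the clock (no verdict came back): both block faces were flush and centred on the bar in turn, and the cover lies flat on the posts about 2 mm from its seat; I never touched the mug or jars.

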